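# Mist the clay pieces and tip them into the tote's pouring corner

### The job

Press the cap of the fixed mister bottle fully down and let it up again, to damp the loose clay pieces in the tote. Then lift the tote by its wooden bar, clear of the table by a good 5 cm at its lowest point, and tip it about 35 degrees with its cut-down pouring corner lowest, so that all three clay pieces slide together into that corner. Finish while still holding the tote up and tilted like this, without letting go or putting it down; keep the pieces in the tote and leave the other things on the table alone.

Things in the scene. Friction and masses are not known exactly. Their poses are not given: they have to be found in the camera images.
- tote: white plastic open tote, 200 (x) x 150 (y) mm, 52 mm high, walls and floor 5 mm, 0.25 kg empty, at any yaw, with a wooden carrying bar on two ply uprights (34 mm wide in y) outside its x ends. Origin: centre of its underside, z up. The pouring corner, at (+x, +y), is the one whose two walls are cut down to 30 mm over the last 45 mm; the other corners are full height
- handle (a point): centre of the tote's wooden bar, 95 mm above the tote's underside. The bar runs along the tote's x, 200 mm long between the uprights, 20 mm thick (tote y), 24 mm high (83 to 107 mm above the underside); grip it across its thickness from above, firmly (about 50 N), as the load hangs below it
- corner (a point): the pouring corner of the tote: inner floor corner at (+95, +70, +5) mm in the tote's frame
- corner_foot (a point): outer bottom corner of the tote under the pouring corner, at (+100, +75, 0) mm in the tote's frame: its lowest point when tipped that way
- piece_1: loose brick-stamped brown clay block, 33 x 27 x 30 mm, about 60 g, lying in the tote; origin: centre of its underside. Sealed and slippery: friction on the tote about 0.2, it starts to slide on the tote's floor at a tilt of about 12 to 15 degrees and along its walls too at 25 to 30
- piece_2: loose brick-stamped brown clay block, 33 x 27 x 30 mm, about 60 g, lying in the tote; origin: centre of its underside. Sealed and slippery: friction on the tote about 0.2, it starts to slide on the tote's floor at a tilt of about 12 to 15 degrees and along its walls too at 25 to 30
- piece_3: loose brick-stamped brown clay block, 33 x 27 x 30 mm, about 60 g, lying in the tote; origin: centre of its underside. Sealed and slippery: friction on the tote about 0.2, it starts to slide on the tote's floor at a tilt of about 12 to 15 degrees and along its walls too at 25 to 30
- mister: grey pump mister bottle, 68 mm across, in a 96 x 96 mm plywood foot fixed to the table; origin: centre of the foot's underside. 164 mm high with the cap; its nozzle points to the mister's -y, towards the tote
- cap_top (a point): centre of the top of the mister's white sprung cap, a disc 33 mm across with a flat top 28 mm across, 164 mm above the table when up; press it straight down
- cap (a joint): travel of the cap: 0 up, 0.008 m fully down; the spring needs 1 N to start and 5 N to be fully down, and returns it
- round_cutter: bystander: tin ring cutter, 58 mm across, 28 mm high; origin: centre of its underside
- saucer: bystander: amber glass saucer, 90 mm across, 12 mm high; origin: centre of its underside
- raw_tower: bystander: raw clay tower house, 71 x 72 x 143 mm; origin: centre of its underside
Things that resemble listed ones, but are neither listed nor needed, are in the scene too. Leave any red look-alike of the piece_2 alone.

How it is judged:
On the way, in this order (a step that is already met when the one before it is completed fails the run):
1. the mister's cap is pressed down (by more than 5.5 of its 8 mm) while the tote still stands where it was (value of joint cap above 0.0055 m and distance of tote from where it was at the start of the episode below 0.02 m), for 0.05 s.
2. the cap is let up again before the tote is lifted (value of joint cap below 0.0015 m and height (world z) of corner_foot below 0.01 m), for 0.1 s.
3. the gripper holds the tote by its bar, clear of the table (height (world z) of corner_foot above 0.03 m and contact force between tote and the fingers above 1 N and z of the grasp point in the frame of tote above 0.07 m), for 0.2 s.
At the end, for the whole second after the job is handed in: Fingers hold the tote by its bar, pouring corner's foot over 30 mm above the table; tote tilted 22 to 50 degrees, its +x and +y axes each dipping over 8.5 degrees; all three pieces' underside centres within 100 mm of the inner pouring corner; all slower than 0.05 m/s; cap up (all of step 3 and angle between tote's own z axis and vertical between 0.38 and 0.87 rad and angle between tote's own x axis and vertical above 1.72 rad and angle between tote's own y axis and vertical above 1.72 rad and linear speed of each of tote, piece_1, piece_2, piece_3 below 0.05 m/s and value of joint cap below 0.0015 m and distance between each of piece_1, piece_2, piece_3 and corner below 0.1 m); the arm keeps its last pose, push and grip.
It fails at once if a clay piece leaves the tote (distance between any of piece_1, piece_2, piece_3 and tote above 0.17 m).
It fails at once if a bystander (ring cutter, saucer, raw clay tower) is moved by more than 3 cm or toppled (distance of any of round_cutter, saucer, raw_tower from where it was at the start of the episode above 0.03 m or angle between raw_tower's own z axis and vertical above 0.5 rad).
It also fails if it takes over 51 s, if anything falls off the work surface, if the arm or the gripper's body presses on something with over 40 N, if the wrist force passes 120 N, or if a joint passes its speed limit or range.

### The arm

A 6-joint arm with a two-finger parallel gripper is mounted at the origin on the work surface; the furniture and walls round the work are solid. World frame = base frame: x ahead of the robot, y to its left, z up, the work surface at z = 0. Lengths are in m, angles in rad, forces in N, time in s.
With the tool pointing down it reaches from about 0.325 to 0.85 m from the base axis. Payload 15.5 kg.
Tool frame: the origin (TCP) lies on the centre line of the jaws, within the pads' length; the fingertips stand 25 mm ahead of it and the grasp point (between the pads) lies 6 mm ahead of it; y points along the fingers, x is the direction in which the jaws open and shut, and the axes are right-handed (so a half turn about y gives the same grasp; the last joint's range is limited). The gripper opens to 91 mm and grips with 3 to 60 N. Pads are 32 mm wide; open, the fingers measure 118 mm over their backs; the gripper's body (76 mm by 178 mm) begins 60 mm behind the grasp point.
Start: joints at [-1.234, 0.494, 1.345, -0, 1.302, -0.096], TCP at [0.262, -0.568, 0.239] pointing down, gripper open.
Joint ranges: [-2.91, 2.91], [-0.82, 2.16], [0.22, 2.67], [-1.22, 4.37], [0.12, 2.79], [-3.08, 3.08]. Speed limits (rad/s): [1.89, 1.89, 2.57, 3.01, 3.01, 3.01].

### API

Orientations are given as a unit quaternion [x, y, z, w].
In Python, from cell import get_state, snapshot, calibration, hand_in gives the robot as it stands.
- The arm moves only by the tool step_arm, never from a script. Its argument "targets" is a list of rows, each an object with "twist": the turn, a rotation vector about the tool's x, y, z in degrees, a list of three; "xyz": the shift along the tool's x, y, z in cm, a list of three; "hand": the opening, from 0 (shut) to 1 (fully open). A call has 1 to 5 rows; each row is the pose to reach, as a shift and turn from the pose measured when the call began, along the tool's axes at that moment; what a row does not reach only later rows make up. A row lasts 1/10 s, in which the tool goes at most 50 mm and 8.59 degrees, less where a joint would pass 70% of its speed; a pose out of reach is approached as far as the arm can. A call with a gripper value outside its range is refused whole. The fingers move at their own pace and stop on an object; "force" is the grip in N (left out, the last holds). Time passes only in rows, so rows that repeat a pose let the fingers close. It gives the time, the measured TCP pose, the force and the opening at its end, in the units of the state.
- get_state(): the state, without advancing time (a new reading comes with each control period).
- snapshot(name): name is "side" or "top" or "wrist"; returns (picture, depth): 420x560x3 uint8, red, green, blue; 420x560 float32, m along the optical axis (not along the pixel's ray), 0 where there is no reading.
- calibration(name): a dict with "fx", "fy", "cx", "cy" (pixels), "camera_from_world" (4x4, takes a point from world to camera coordinates); the wrist camera has in their place "tool_from_camera" (4x4, takes a point from camera to tool coordinates, whose origin is the TCP and whose axes are the tool frame's). Camera axes: x right, y down, z forward; pixel columns grow to the right and rows downward; lengths in m; the calibration is good to about 2 mm. A picture is of the moment at which its call begins: read the wrist's pose just before it. calibration takes no time and is no camera call.
- hand_in(): hands the job in, once; it reports no verdict.
The state is a dict: "clock": time; "joint_pos": joint angles; "joint_velocities": joint speeds; "joint_efforts": joint torques, N m; "ee_pos": TCP position; "tool_rot": TCP orientation; "ft_force": force on the tool from outside, world axes, zero at the start; "ft_torque": the same for the moment, N m; "gripper_width": opening from 0.0 (shut) to 1.0 (fully open).
Only numpy, scipy, OpenCV 4.12 (cv2) and the standard library are available. Lean on these libraries where they do the work, as an engineer would, in place of code of your own. Each camera call takes 0.05 s, during which the arm holds its last target. There are 200 camera calls.

## Working session

There is one attempt and no reset: what is moved stays moved. The work goes in short steps, Python scripts to look and compute and a tool call to move; the robot and the scene stay as the last step left them, time stands still between calls to the robot, and variables do not carry over. Pictures are saved under pics/ and viewed, about 8 in all and at most 12, crops included, and the job is handed in when it is done.

Besides the shell and the picture viewer there is one more tool, called after "Request:" as a command line: name --argument value ..., lists and objects as JSON in quotes. step_arm: Moves the arm, as the interface text tells. Its arguments: {"type":"object","properties":{"targets":{"type":"array"},"force":{"type":"number"}},"required":["targets"]}

```bash
mkdir -p pics
cat > h.py <<'E'
import numpy as np, cv2
from cell import *
from scipy.spatial.transform import Rotation as R
def save(n,p): cv2.imwrite(f'pics/{n}.png',p[:,:,::-1])
def world(c,d,T=None):
    K=calibration(c); v,u=np.mgrid[:420,:560]
    P=np.stack([(u-K['cx'])/K['fx']*d,(v-K['cy'])/K['fy']*d,d],-1)
    W=np.linalg.inv(K['camera_from_world']) if T is None else T@K['tool_from_camera']
    return P@W[:3,:3].T+W[:3,3]
def tcp():
    s=get_state(); T=np.eye(4); T[:3,:3]=R.from_quat(s['tool_rot']).as_matrix(); T[:3,3]=s['ee_pos']; return T
E
python3 - <<'E'
from h import *
for c in('top','side'):
    p,d=snapshot(c); save(c+'0',p); np.save(c+'0.npy',world(c,d)); 
print(get_state()['ee_pos'],tcp()[:3,:3].round(3),get_state()['clock'])
E
```

```text
[ 0.26148631 -0.56732198  0.2384131 ] [[ 0.418 -0.     0.908]
 [-0.908  0.001  0.418]
 [-0.001 -1.     0.   ]] 0.1
```

View pics/top0.png

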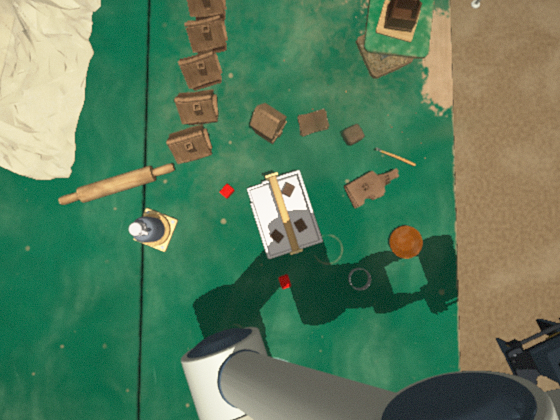

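View pics/side0.png

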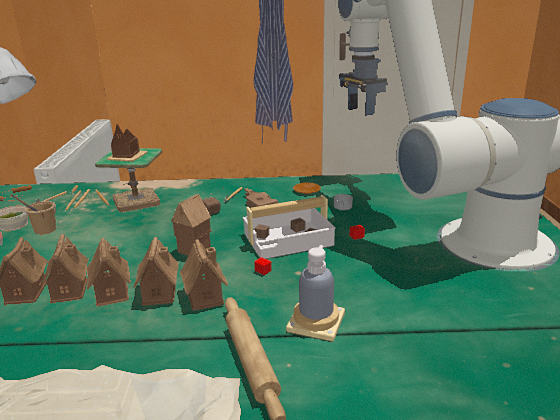

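The top view shows the tote at about (285,215) with its bar running from (270,175) to (296,250). The mister cap is near (138,229), the saucer at (405,241) and the ring cutter at (360,279). Next I'll measure the bar, the cap and the wall heights.

Run:
```python
from h import *
W=np.load('top0.npy'); p=cv2.imread('pics/top0.png')
z=W[...,2]
def reg(n,u0,u1,v0,v1,lo,hi):
    m=np.zeros(z.shape,bool); m[v0:v1,u0:u1]=True; m&=(z>lo)&(z<hi); P=W[m]
    print(n,m.sum(),P.mean(0).round(4),P.min(0).round(3),P.max(0).round(3)); return m,P
m,P=reg('bar',240,330,165,265,.09,.125)
r=cv2.minAreaRect((P[:,:2]*1000).astype(np.float32)); print(r)
c=P[:,:2].mean(0);_,_,V=np.linalg.svd(P[:,:2]-c);print('axis',V[0],np.degrees(np.arctan2(V[0][1],V[0][0])))
m,P=reg('rim',240,330,165,265,.044,.06); print(cv2.minAreaRect((P[:,:2]*1000).astype(np.float32)))
m,P=reg('cap',110,180,200,260,.155,.18);print(cv2.minAreaRect((P[:,:2]*1000).astype(np.float32)))
for n,a in dict(tower=(170,215,120,165),house=(245,290,100,145),cut=(345,375,262,295),saucer=(385,425,220,260)).items(): reg(n,*a,.004,.3)
# rotated rectified crop via resize
cv2.imwrite('pics/crop.png',cv2.resize(p[155:275,235:335],None,fx=5,fy=5,interpolation=cv2.INTER_CUBIC))
```

```text
bar 685 [ 0.5331 -0.0483  0.1063] [ 0.43  -0.094  0.09 ] [ 0.637 -0.002  0.112]
((533.1807861328125, -48.30084991455078), (213.89317321777344, 31.948257446289062), 17.881855010986328)
axis [-0.95073817 -0.30999505] -161.94106758467552
rim 565 [ 0.524  -0.0628  0.0514] [ 0.416 -0.151  0.044] [0.654 0.04  0.058]
((533.9241943359375, -48.12914276123047), (203.7921142578125, 153.848388671875), 17.999162673950195)
cap 177 [0.4904 0.3065 0.1628] [0.477 0.281 0.155] [0.506 0.327 0.168]
((491.7020568847656, 303.9202575683594), (29.117794036865234, 45.45585632324219), 0.21851280331611633)
tower 1378 [0.725  0.2001 0.0762] [0.672 0.144 0.004] [0.802 0.274 0.124]
house 998 [ 0.77   -0.0066  0.1016] [ 0.73  -0.063  0.004] [0.864 0.064 0.148]
cut 121 [ 0.3588 -0.2583  0.0189] [ 0.324 -0.29   0.004] [ 0.396 -0.227  0.033]
saucer 747 [ 0.4597 -0.3866  0.0088] [ 0.413 -0.437  0.004] [ 0.518 -0.331  0.018]
```

View pics/crop.png

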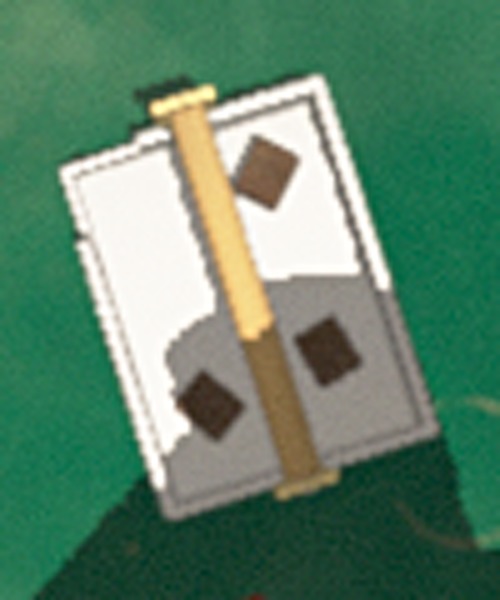

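The step in the rim at the upper-left corner, crop (80,235) and (135,130), marks the pouring corner. That is world (+x,+y), so the tote's yaw is about 18°. I'll confirm this with rim depths later. First I move toward the cap with the gripper shut.

Request:
step_arm --targets '[{"twist": [0, 0, 0], "xyz": [-17.4, 0, 14.3], "hand": 0}, {"twist": [0, 0, 0], "xyz": [-17.4, 0, 14.3], "hand": 0}, {"twist": [0, 0, 0], "xyz": [-17.4, 0, 14.3], "hand": 0}, {"twist": [0, 0, 0], "xyz": [-17.4, 0, 14.3], "hand": 0}, {"twist": [0, 0, 0], "xyz": [-17.4, 0, 14.3], "hand": 0}]' --force 30

```text
clock: 0.6
ee_pos: [0.3185, -0.3457, 0.2384]
tool_rot: [-0.595, 0.382, -0.38, 0.596]
ft_force: [0.3, -0.3, -0.5]
gripper_width: 0.591
```

Run:
```python
from h import *
print({k:np.round(v,3) for k,v in get_state().items()})
W=np.load('top0.npy');a=np.radians(18);ex=np.array([np.cos(a),np.sin(a)]);ey=np.array([-ex[1],ex[0]])
D=W[...,:2]-[.5335,-.0482];X=D@ex;Y=D@ey;z=W[...,2]
for sx in(1,-1):
  for sy in(1,-1):
    m=(sx*X>.065)&(sx*X<.085)&(abs(sy*Y-.0725)<.004)&(z>.01); print(sx,sy,m.sum(),np.percentile(z[m],[20,50,80]).round(3))
```

```text
{'clock': np.float64(0.6), 'joint_pos': array([-9.540e-01,  2.790e-01,  1.712e+00,  1.000e-03,  1.154e+00,
        1.830e-01]), 'joint_velocities': array([ 0.376, -0.178,  0.264, -0.009, -0.114,  0.367]), 'joint_efforts': array([ -3.48 , -62.749, -33.649,   0.261,   0.305,  -0.491]), 'ee_pos': array([ 0.318, -0.346,  0.238]), 'tool_rot': array([-0.595,  0.382, -0.38 ,  0.596]), 'ft_force': array([ 0.258, -0.293, -0.544]), 'ft_torque': array([-0.03 ,  0.027,  0.058]), 'gripper_width': np.float64(0.591)}
1 1 14 [0.028 0.03  0.03 ]
1 -1 26 [0.042 0.05  0.052]
-1 1 25 [0.048 0.051 0.053]
-1 -1 26 [0.039 0.051 0.053]
```

The rim at (+x,+y) is 30 mm high and the other three corners are full height, so the pouring corner is confirmed.

Request:
step_arm --targets '[{"twist": [0, 0, 0], "xyz": [-17.4, 0, 14.3], "hand": 0}, {"twist": [0, 0, 0], "xyz": [-17.4, 0, 14.3], "hand": 0}, {"twist": [0, 0, 0], "xyz": [-17.4, 0, 14.3], "hand": 0}, {"twist": [0, 0, 0], "xyz": [-17.4, 0, 14.3], "hand": 0}, {"twist": [0, 0, 0], "xyz": [-17.4, 0, 14.3], "hand": 0}]'

```text
clock: 1.1
ee_pos: [0.375, -0.1248, 0.2389]
tool_rot: [-0.595, 0.382, -0.38, 0.597]
ft_force: [0.2, -0.6, 0.0]
gripper_width: 0.152
```

Request:
step_arm --targets '[{"twist": [0, 0, 0], "xyz": [-17.4, 0, 14.3], "hand": 0}, {"twist": [0, 0, 0], "xyz": [-17.4, 0, 14.3], "hand": 0}, {"twist": [0, 0, 0], "xyz": [-17.4, 0, 14.3], "hand": 0}, {"twist": [0, 0, 0], "xyz": [-17.4, 0, 14.3], "hand": 0}, {"twist": [0, 0, 0], "xyz": [-17.4, 0, 14.3], "hand": 0}]'

```text
clock: 1.6
ee_pos: [0.4318, 0.0965, 0.2395]
tool_rot: [-0.595, 0.381, -0.379, 0.597]
ft_force: [0.1, -1.0, 0.1]
gripper_width: 0.004
```

Run:
```python
from h import *
T=tcp(); p,d=snapshot('wrist'); save('w1',p); P=world('wrist',d,T); np.save('w1.npy',P)
m=(P[...,2]>.158)&(P[...,2]<.17)&(abs(P[...,0]-.49)<.04)&(abs(P[...,1]-.305)<.04)
Q=P[m]; print(T.round(4), m.sum())
if len(Q)>9: print(Q.mean(0),Q.min(0),Q.max(0),cv2.minEnclosingCircle((Q[:,:2]*1000).astype(np.float32)))
```

```text
[[ 4.224e-01 -1.200e-03  9.064e-01  4.318e-01]
 [-9.064e-01  3.900e-03  4.224e-01  9.650e-02]
 [-4.100e-03 -1.000e+00  5.000e-04  2.395e-01]
 [ 0.000e+00  0.000e+00  0.000e+00  1.000e+00]] 1979
[0.48982306 0.3024718  0.16341413] [0.47666126 0.28091965 0.15801915] [0.50593089 0.31941853 0.16776605] ((487.716796875, 300.36590576171875), 20.150218963623047)
```

View pics/w1.png

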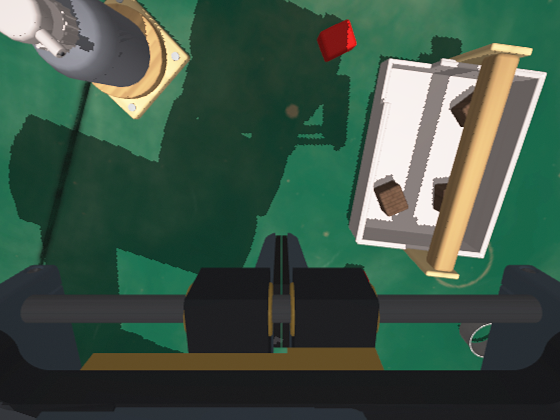

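The cap is only partly in view at the upper-left, around (35,15). The tote's notched corner is at its upper left near (440,65), which agrees. I'll centre on the cap and look again.

Request:
step_arm --targets '[{"twist": [0, 0, 0], "xyz": [-16.5, 0, 4.2], "hand": 0}, {"twist": [0, 0, 0], "xyz": [-16.5, 0, 4.2], "hand": 0}, {"twist": [0, 0, 0], "xyz": [-16.5, 0, 4.2], "hand": 0}, {"twist": [0, 0, 0], "xyz": [-16.5, 0, 4.2], "hand": 0}, {"twist": [0, 0, 0], "xyz": [-16.5, 0, 4.2], "hand": 0}]'

```text
clock: 2.15
ee_pos: [0.4001, 0.2683, 0.2401]
tool_rot: [-0.596, 0.38, -0.378, 0.598]
ft_force: [-0.1, -0.5, 0.4]
gripper_width: 0.004
```

Run:
```python
from h import *
T=tcp(); p,d=snapshot('wrist'); save('w2',p); P=world('wrist',d,T)
for lo in(.155,.16,.162):
    m=(P[...,2]>lo)&(P[...,2]<.17)&(abs(P[...,0]-.49)<.04)&(abs(P[...,1]-.305)<.04)
    Q=P[m]; print(len(Q),Q.mean(0).round(4),Q.min(0).round(3),Q.max(0).round(3),cv2.minEnclosingCircle((Q[:,:2]*1000).astype(np.float32)))
print(T[:3,3]); c=Q.mean(0); print('to cap, tool cm',(T[:3,:3].T@(c-T[:3,3])*100).round(2))
```

```text
2211 [0.492  0.3094 0.164 ] [0.477 0.282 0.156] [0.51  0.328 0.167] ((491.12579345703125, 304.48443603515625), 24.292898178100586)
2115 [0.4924 0.3103 0.1643] [0.477 0.282 0.16 ] [0.51  0.328 0.167] ((490.95745849609375, 304.88555908203125), 24.007116317749023)
1870 [0.4932 0.3122 0.1647] [0.477 0.285 0.162] [0.509 0.328 0.167] ((489.9698791503906, 305.8704528808594), 22.973691940307617)
[0.40009964 0.26828616 0.24012167]
to cap, tool cm [ 0.03  7.56 10.28]
```

View pics/w2.png

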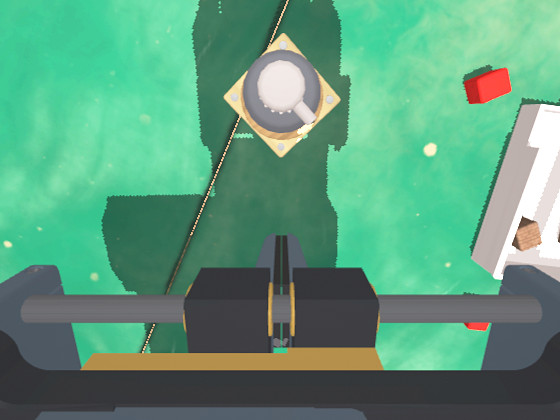

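The cap's disc is at about (283,87), with the nozzle toward (305,115). Its centre is about (0.493, 0.312) and its top at 0.164.

Request:
step_arm --targets '[{"twist": [0, 0, 0], "xyz": [0, 0, 5], "hand": 0}, {"twist": [0, 0, 0], "xyz": [0, 0, 10.3], "hand": 0}, {"twist": [0, 0, 0], "xyz": [0, 0, 10.3], "hand": 0}, {"twist": [0, 0, 0], "xyz": [0, 4.2, 10.3], "hand": 0}, {"twist": [0, 0, 0], "xyz": [0, 4.2, 10.3], "hand": 0}]'

```text
clock: 2.7
ee_pos: [0.4915, 0.3083, 0.1942]
tool_rot: [0.598, -0.382, 0.377, -0.595]
ft_force: [-0.8, -0.1, -0.4]
gripper_width: 0.002
```

Request:
step_arm --targets '[{"twist": [0, 0, 0], "xyz": [0, 0.5, 0.1], "hand": 0}, {"twist": [0, 0, 0], "xyz": [0, 0.9, 0.1], "hand": 0}, {"twist": [0, 0, 0], "xyz": [0, 1.2, 0.1], "hand": 0}, {"twist": [0, 0, 0], "xyz": [0, 1.2, 0.1], "hand": 0}]'

```text
clock: 3.1
ee_pos: [0.4925, 0.3086, 0.1828]
tool_rot: [0.598, -0.382, 0.377, -0.596]
ft_force: [0.0, -2.0, 3.9]
gripper_width: 0.001
```

Request:
step_arm --targets '[{"twist": [0, 0, 0], "xyz": [0, 0.15, 0], "hand": 0}, {"twist": [0, 0, 0], "xyz": [0, 0.25, 0], "hand": 0}, {"twist": [0, 0, 0], "xyz": [0, 0.25, 0], "hand": 0}]'

```text
clock: 3.4
ee_pos: [0.4926, 0.3086, 0.1811]
tool_rot: [0.597, -0.382, 0.377, -0.596]
ft_force: [-3.5, -2.9, 12.6]
gripper_width: 0.003
```

The cap has bottomed out: the force went past the 5 N full-down value. Now I release it and go back over the tote.

Request:
step_arm --targets '[{"twist": [0, 0, 0], "xyz": [0, -3, 0], "hand": 0}, {"twist": [0, 0, 0], "xyz": [0, -5.8, 0], "hand": 0.3}, {"twist": [0, 0, 0], "xyz": [0, -5.8, 0], "hand": 1}, {"twist": [0, 0, 0], "xyz": [4.5, -5.8, -1.5], "hand": 1}, {"twist": [0, 0, 0], "xyz": [9, -5.8, -3], "hand": 1}]'

```text
clock: 3.9
ee_pos: [0.5038, 0.2142, 0.2387]
tool_rot: [0.598, -0.381, 0.376, -0.597]
ft_force: [1.5, -1.3, -0.7]
gripper_width: 0.323
```

Request:
step_arm --targets '[{"twist": [0, 0, 0], "xyz": [25, 0, -8.4], "hand": 1}, {"twist": [0, 0, 0], "xyz": [25, 0, -8.4], "hand": 1}, {"twist": [0, 0, 0], "xyz": [25, 0, -8.4], "hand": 1}, {"twist": [0, 3, 0], "xyz": [25, 0, -8.4], "hand": 1}, {"twist": [0, 7, 0], "xyz": [25, 0, -8.4], "hand": 1}]'

```text
clock: 4.4
ee_pos: [0.5328, -0.0358, 0.2378]
tool_rot: [0.573, -0.417, 0.413, -0.572]
ft_force: [1.1, 1.3, -0.5]
gripper_width: 0.763
```

Run:
```python
from h import *
T=tcp(); p,d=snapshot('wrist'); save('w3',p); P=world('wrist',d,T)
m=(P[...,2]>.098)&(P[...,2]<.115)&(np.hypot(P[...,0]-.533,P[...,1]+.048)<.13)
Q=P[m]; Q=Q[np.abs(Q[:,2]-np.median(Q[:,2]))<.004]; c=Q[:,:2].mean(0);_,_,V=np.linalg.svd(Q[:,:2]-c,full_matrices=False)
print(len(Q),Q.mean(0),V[0],np.degrees(np.arctan2(*V[0][::-1]))); print(cv2.minAreaRect((Q[:,:2]*1000).astype(np.float32)))
print(T.round(4)); g=np.array([.5333,-.0482,.095]); print((T[:3,:3].T@(g-T[:3,3])*100).round(2))
```

```text
4527 [ 0.55528399 -0.04055537  0.10753235] [-0.950318   -0.31128075] -161.8635686195876
((543.154052734375, -45.12869644165039), (196.89378356933594, 33.73460388183594), 18.30800437927246)
[[ 0.3115 -0.0056  0.9502  0.5328]
 [-0.9502  0.002   0.3115 -0.0358]
 [-0.0036 -1.     -0.0047  0.2378]
 [ 0.      0.      0.      1.    ]]
[ 1.24 14.28 -0.27]
```

View pics/w3.png

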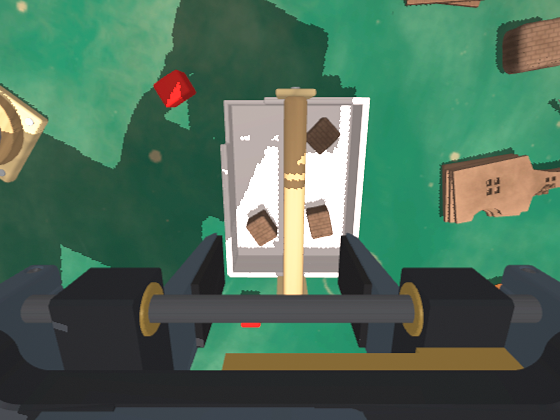

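The bar runs up the image near column 293, centred and parallel with the open jaws. The three pieces are clear of both fingers. Next I descend and grip.

Request:
step_arm --targets '[{"twist": [0, 0, 0], "xyz": [1.2, 4, -0.3], "hand": 1}, {"twist": [0, 0, 0], "xyz": [1.2, 8, -0.3], "hand": 1}, {"twist": [0, 0, 0], "xyz": [1.2, 11, -0.3], "hand": 1}, {"twist": [0, 0, 0], "xyz": [1.2, 13.2, -0.3], "hand": 1}, {"twist": [0, 0, 0], "xyz": [1.2, 13.7, -0.3], "hand": 1}]'

```text
clock: 4.95
ee_pos: [0.5327, -0.0545, 0.0984]
tool_rot: [0.573, -0.42, 0.415, -0.569]
ft_force: [-0.3, -0.0, 0.4]
gripper_width: 0.997
```

Request:
step_arm --targets '[{"twist": [0, 0, 0], "xyz": [0, 0, 0], "hand": 0}, {"twist": [0, 0, 0], "xyz": [0, 0, 0], "hand": 0}, {"twist": [0, 0, 0], "xyz": [0, 0, 0], "hand": 0}, {"twist": [0, 0, 0], "xyz": [0, 0, 0], "hand": 0}, {"twist": [0, 0, 0], "xyz": [0, 0, 0], "hand": 0}]' --force 58

```text
clock: 5.45
ee_pos: [0.5331, -0.0546, 0.099]
tool_rot: [0.572, -0.419, 0.415, -0.569]
ft_force: [1.2, 0.2, -0.7]
gripper_width: 0.594
```

Request:
step_arm --targets '[{"twist": [0, 0, 0], "xyz": [0, 0, 0], "hand": 0}, {"twist": [0, 0, 0], "xyz": [0, 0, 0], "hand": 0}, {"twist": [0, 0, 0], "xyz": [0, 0, 0], "hand": 0}, {"twist": [0, 0, 0], "xyz": [0, 0, 0], "hand": 0}]'

```text
clock: 5.85
ee_pos: [0.5328, -0.0543, 0.0991]
tool_rot: [0.572, -0.42, 0.415, -0.569]
ft_force: [-1.9, 4.4, 2.1]
gripper_width: 0.243
```

Request:
step_arm --targets '[{"twist": [0, 0, 0], "xyz": [0, 0, 0], "hand": 0}, {"twist": [0, 0, 0], "xyz": [0, 0, 0], "hand": 0}, {"twist": [0, 0, 0], "xyz": [0, 0, 0], "hand": 0}]'

```text
clock: 6.15
ee_pos: [0.5328, -0.0542, 0.0991]
tool_rot: [0.572, -0.42, 0.415, -0.569]
ft_force: [-0.7, 3.1, 2.4]
gripper_width: 0.218
```

Gripped: 0.218 × 91 mm ≈ 20 mm, the bar's thickness. Now I lift.

Request:
step_arm --targets '[{"twist": [0, 0, 0], "xyz": [0, -1, 0], "hand": 0}, {"twist": [0, 0, 0], "xyz": [0, -3, 0], "hand": 0}, {"twist": [0, 0, 0], "xyz": [0, -6, 0], "hand": 0}, {"twist": [0, 0, 0], "xyz": [0, -9, 0], "hand": 0}, {"twist": [0, 0, 0], "xyz": [0, -11, 0], "hand": 0}]'

```text
clock: 6.65
ee_pos: [0.534, -0.0545, 0.2115]
tool_rot: [0.572, -0.419, 0.416, -0.57]
ft_force: [0.6, -0.2, -3.8]
gripper_width: 0.216
```

Request:
step_arm --targets '[{"twist": [0, 0, 0], "xyz": [0, -2, -1], "hand": 0}, {"twist": [0, 0, 0], "xyz": [0, -4, -2], "hand": 0}, {"twist": [0, 0, 0], "xyz": [0, -6, -3], "hand": 0}, {"twist": [0, 0, 0], "xyz": [0, -7, -4], "hand": 0}, {"twist": [0, 0, 0], "xyz": [0, -7, -4], "hand": 0}]'

```text
clock: 7.15
ee_pos: [0.4957, -0.067, 0.283]
tool_rot: [0.572, -0.419, 0.416, -0.57]
ft_force: [-0.5, 0.7, -4.4]
gripper_width: 0.219
```

Run:
```python
from h import *
print({k:np.round(v,3) for k,v in get_state().items()})
T=tcp()[:3,:3]
a=np.radians(18+45); n=np.array([-np.sin(a),np.cos(a),0]) # tilt z toward azimuth a: axis z x d
print('twist axis in tool',(T.T@n).round(3), 'check',(T@[0,-1,0]).round(3))
```

```text
{'clock': np.float64(7.15), 'joint_pos': array([-0.252,  0.274,  1.579, -0.002,  1.292,  1.011]), 'joint_velocities': array([ 0.009,  0.043,  0.009,  0.005, -0.036,  0.013]), 'joint_efforts': array([-5.2400e-01, -7.0993e+01, -3.9581e+01, -5.1000e-02,  8.3000e-01,
       -3.1400e-01]), 'ee_pos': array([ 0.496, -0.067,  0.283]), 'tool_rot': array([ 0.572, -0.419,  0.416, -0.57 ]), 'ft_force': array([-0.529,  0.664, -4.354]), 'ft_torque': array([0.043, 0.054, 0.02 ]), 'gripper_width': np.float64(0.219)}
twist axis in tool [-0.703  0.004 -0.712] check [0.004 0.001 1.   ]
```

The load reads 4.4 N, which matches the tote plus its pieces. I now tip about the 45° axis, with the tool twist along (-,0,-).

Request:
step_arm --targets '[{"twist": [-1.7, 0, -1.7], "xyz": [0, 0, 0], "hand": 0}, {"twist": [-3.4, 0, -3.4], "xyz": [0, 0, 0], "hand": 0}, {"twist": [-5.1, 0, -5.1], "xyz": [0, 0, 0], "hand": 0}, {"twist": [-6.8, 0, -6.8], "xyz": [0, 0, 0], "hand": 0}, {"twist": [-8.5, 0, -8.5], "xyz": [0, 0, 0], "hand": 0}]'

```text
clock: 7.65
ee_pos: [0.4957, -0.0668, 0.282]
tool_rot: [0.643, -0.405, 0.425, -0.493]
ft_force: [0.0, -0.1, -3.8]
gripper_width: 0.213
```

Request:
step_arm --targets '[{"twist": [-1.7, 0, -1.7], "xyz": [0, 0, 0], "hand": 0}, {"twist": [-3.4, 0, -3.4], "xyz": [0, 0, 0], "hand": 0}, {"twist": [-5.1, 0, -5.1], "xyz": [0, 0, 0], "hand": 0}, {"twist": [-6.8, 0, -6.8], "xyz": [0, 0, 0], "hand": 0}, {"twist": [-8.5, 0, -8.5], "xyz": [0, 0, 0], "hand": 0}]'

```text
clock: 8.15
ee_pos: [0.4957, -0.0666, 0.2809]
tool_rot: [0.706, -0.387, 0.429, -0.41]
ft_force: [-0.6, 0.0, -3.2]
gripper_width: 0.22
```

Run:
```python
from h import *
s=get_state();print(s['joint_pos'].round(2),s['ee_pos'],tcp()[:3,1], np.degrees(np.arccos(-tcp()[2,1])))
```

```text
[-0.01  0.39  1.49 -0.38  1.48  1.33] [ 0.49570504 -0.0665561   0.28089386] [-0.19457619 -0.36475884 -0.9105444 ] 24.41930806655391
```

Request:
step_arm --targets '[{"twist": [-1.7, 0, -1.7], "xyz": [0, 0, 0], "hand": 0}, {"twist": [-3.4, 0, -3.4], "xyz": [0, 0, 0], "hand": 0}, {"twist": [-5.1, 0, -5.1], "xyz": [0, 0, 0], "hand": 0}, {"twist": [-6.8, 0, -6.8], "xyz": [0, 0, 0], "hand": 0}, {"twist": [-8.5, 0, -8.5], "xyz": [0, 0, 0], "hand": 0}]'

```text
clock: 8.65
ee_pos: [0.4958, -0.0665, 0.2805]
tool_rot: [0.762, -0.364, 0.428, -0.323]
ft_force: [-0.7, -0.4, -3.5]
gripper_width: 0.217
```

Request:
step_arm --targets '[{"twist": [-1, 0, -1], "xyz": [0, 0, 0], "hand": 0}, {"twist": [-1, 0, -1], "xyz": [0, 0, 0], "hand": 0}, {"twist": [-1, 0, -1], "xyz": [0, 0, 0], "hand": 0}, {"twist": [-1, 0, -1], "xyz": [0, 0, 0], "hand": 0}, {"twist": [-1, 0, -1], "xyz": [0, 0, 0], "hand": 0}]'

```text
clock: 9.15
ee_pos: [0.4957, -0.0667, 0.2808]
tool_rot: [0.768, -0.361, 0.428, -0.312]
ft_force: [0.7, -0.1, -3.5]
gripper_width: 0.213
```

Run:
```python
from h import *
s=get_state();print(s['joint_pos'].round(2),s['ee_pos'],s['ft_torque'],np.degrees(np.arccos(-tcp()[2,1])))
I=[]
T=tcp()
for c in('wrist','side','top'):
    p,d=snapshot(c); I.append(p); np.save(c+'4.npy',world(c,d,T if c=='wrist' else None)); save(c+'4',p)
a=cv2.resize(I[1][60:300,190:460],(400,356)); 
b=cv2.resize(I[0],(400,300))
o=np.zeros((600,800,3),np.uint8);o[:300,:400]=b;o[:356,400:]=a
t=cv2.resize(I[2][130:310,180:430],(400,288));o[300:588,:400]=t
save('m4',o)
```

```text
[ 0.09  0.49  1.44 -0.54  1.61  1.44] [ 0.49571461 -0.0666633   0.2808212 ] [ 0.78412931 -0.33519459  0.01118853] 37.98706291944238
```

View pics/m4.png

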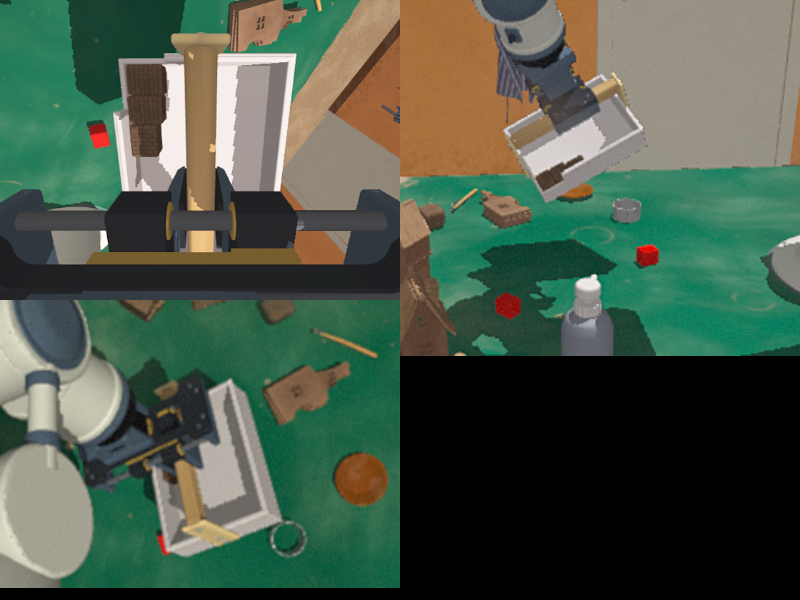

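All three pieces lie in a row along the +y wall at the pouring end: montage, wrist view, around (147,110). I'll check the tote tilt and the piece positions numerically.

Run:
```python
from h import *
P=np.load('wrist4.npy'); p=cv2.imread('pics/wrist4.png'); T=tcp()
L=(P-T[:3,3])@T[:3,:3]; X,Y,Z=L[...,2],-L[...,0],-L[...,1]  # tool-aligned tote axes
# floor: white pixels around depth
w=(p.min(2)>150)&(abs(X)<.12)&(abs(Y)<.08)&(Z<-.075)&(Z>-.115)
A=np.c_[X[w],Y[w],np.ones(w.sum())]; c=None; k=np.ones(len(A),bool)
for _ in range(6):
    c=np.linalg.lstsq(A[k],Z[w][k],rcond=None)[0]; k=abs(A@c-Z[w])<.004
print(k.sum(),'floor slope deg',np.degrees(np.arctan(c[:2])),c)
n=T[:3,:3]@np.array([c[1],-1,-c[0]]); n=n/np.linalg.norm(n)
n=n if n[2]>0 else -n; print('tilt',np.degrees(np.arccos(n[2])))
ex=T[:3,2]+c[0]*-T[:3,1]; ey=-T[:3,0]+c[1]*-T[:3,1]
print('dip',[np.degrees(np.arcsin(-e[2]/np.linalg.norm(e))) for e in(ex,ey)])
hsv=cv2.cvtColor(p,cv2.COLOR_BGR2HSV)
r=(P[...,2]>0.02)&(p.mean(2)<110)&(abs(X)<.12)&(Y>.02)&(Y<.085)&(Z<-.05)&(Z>-.12)
print('pieces',r.sum(),[np.percentile(a[r],[2,50,98]).round(3) for a in(X,Y,Z)])
for nm,m in dict(rim=(p.min(2)>150)&(Z>-.06)&(Z<-.03)&(abs(Y)<.12)&(X<.14)).items(): print(nm,[np.percentile(a[m],[1,99]).round(3) for a in(X,Y)])
q=(abs(Y)<.1)&(X>.02)&(X<.15)&(Z<-.03)&(Z>-.12); print('all',[np.percentile(a[q],[.5,99.5]).round(3) for a in(X,Y,Z)],'lowest z',np.nanmin(P[q][:,2]))
S=np.load('side4.npy'); m=(S[...,2]>.02)&(np.hypot(S[...,0]-.5,S[...,1]+.05)<.2); print('side lowest',np.percentile(S[m][:,2],[.1,.5,1]))
S=S[...,2]
v=np.load('side4.npy'); m=(np.hypot(v[...,0]-.493,v[...,1]-.312)<.03)&(v[...,2]<.2); print('cap top',np.percentile(v[m][:,2],99))
for _ in range(1): print(get_state()['ft_force'],get_state()['clock'])
```

```text
15320 floor slope deg [ 0.49935035 -0.10262641] [ 0.00871553 -0.00179117 -0.09338155]
tilt 37.72009348632478
dip [np.float64(25.62756160161882), np.float64(25.638771346650678)]
pieces 6522 [array([0.015, 0.063, 0.099]), array([0.034, 0.05 , 0.067]), array([-0.085, -0.064, -0.062])]
rim [array([-0.016,  0.106]), array([-0.077,  0.075])]
all [array([0.021, 0.106]), array([-0.077,  0.074]), array([-0.094, -0.044])] lowest z 0.1471158963497637
side lowest [0.02055706 0.02461553 0.02699867]
cap top 0.16434102154910413
[-0.4805015   0.99948017 -3.70300886] 9.3
```

Everything checks out: tilt 37.7°, both axes dipping about 25.6°, all pieces within about 8 cm of the corner, and the cap up at 0.164 m.

```bash
python3 -c "
from cell import *
print(hand_in())"
```

```text
the job is handed in; nothing more can be done
None
```

I pressed the mister's cap to its stop (12.6 N at the wrist, against 5 N for fully down) and let it up. Then I gripped the tote's bar at 58 N, lifted it, and tipped it with the pouring corner lowest. I handed the job in at about 9.3 s with the tote still held up; no verdict is reported.

**Last checks:**
- **Tilt:** a plane fitted to the tote's floor gave 37.7°, with its +x and +y axes each dipping about 25.6°. The tool itself reads 38.0°, so the tote had not slipped in the grip.
- **Pieces:** all three lie in a row against the +y wall, up to the pouring end. I estimate the farthest is about 8 cm from the inner corner, within the 10 cm limit. I did not measure their speed, but the arm had held its pose for over 0.5 s.
- **Height:** I worked out the corner foot at about 12 cm above the table from the tool pose. My side-view check of its lowest point picked up table pixels, so it confirms nothing.
- **Grip and cap:** the opening matched the 20 mm bar, and the cap was back up at 164 mm.
- **Bystanders:** the saucer and ring cutter looked undisturbed in the last pictures. I did not measure any bystander's final position.

When I gripped the bar, the gripper was about 6 mm off centre sideways, so it may have nudged the tote slightly as it closed. That was after the cap had been pressed.

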